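Roll the side-fill mill until its port faces up and wedge it

TASK

The brass mill is lying on the filling mat with its side filling port turned away. Without lifting it, roll it along the mat until the port faces straight up, then slide the two wooden wedges in, one from each side, ramp towards the barrel and snug against it, so that it stays port-up for refilling. Leave the porcelain cap, ring nut, funnel and canister where they are.

Things in the scene. Friction and masses are not known exactly. Their poses are not given: they have to be found in the camera images.
- mill: Loose brass mill lying on the mat, 0.26-0.5 kg: smooth barrel 52 mm in diameter, 100 mm long; a white knob 28 mm wide sticks out 26 mm at the end nearer the robot. Black oblong port in its side; on the far side a thin dark line along it. Polished: pushed at mid-height it rolls, 26 mm a radian. Origin: barrel's middle, on the axis. z: along the axis to the knob; x: out through the port.
- mill_mid (a point): Middle of the mill's barrel, on its axis (same point as the mill's origin); 29 mm above the counter while the mill lies on the mat.
- mill_port (a point): Middle of the filling port (black oblong 42 x 14 mm with a steel rim) at the barrel's surface, 26 mm from the axis and 4 mm off the barrel's middle, away from the knob.
- mat: Fixed black rubber filling mat, 240 x 540 mm and 3 mm thick, a thin steel strip along each long edge. Origin: centre of its underside. Own y axis: along its length, the way the mill rolls (the mill lies across it); x across, away from the robot; z up.
- wedge_left: Loose pale wooden wedge at the mat's left (+y) end: 50 mm wide (own x), 44 long (own y), 34 high, 90 g. Origin: centre of its underside. Thin toe at own y = -22 mm, towards the mill; 45 degree ramp from it up to a flat top 10 mm long; upright flat back at own y = +22 mm. When the ramp touches the lying mill squarely, the mill's axis is 33 mm from the wedge's origin, along own -y.
- wedge_right: The same wedge at the mat's right (-y) end, turned round: toe at own y = +22 mm towards the mill, upright back at own y = -22 mm. When the ramp touches the lying mill squarely, the mill's axis is 33 mm from the wedge's origin, along own +y.
- cap: Bystander: loose white porcelain knob cap, 34 mm wide, 35 mm high, standing on the mat's far edge. Origin under its centre.
- nut: Bystander: loose brass ring nut, 24 mm wide, 12 mm high, on the mat's far edge. Origin under its centre.
- funnel: Bystander: loose glass funnel standing mouth down, 90 mm wide, 75 mm high, left of the mat. Origin under its centre.
- canister: Bystander: loose tin spice canister, 75 mm wide, 80 mm high, right of the mat. Origin under its centre.

How it is judged:
On the way:
1. the mill lies on the mat with its port facing up within 14 degrees, at rest, the fingers off it and both wedges still clear of it (angle between mill's own x axis and vertical below 0.245 rad and height (world z) of mill_mid below 0.034 m and linear speed of mill below 0.01 m/s and angular speed of mill below 0.2 rad/s and contact force between each of the fingers, wedge_left, wedge_right and mill below 0.05 N), for 0.3 s.
At the end, for the whole second after the job is handed in: Mill at rest on the mat, port up within 14 degrees; on each side a wedge flat on the mat, ramp to the barrel, touching or at most 5 mm short (mill axis within 37.8 mm of wedge origin, along wedge y), square within 9.5 degrees, middle within 30 mm of the barrel's middle along it; all at rest (angle between mill's own x axis and vertical below 0.245 rad and height (world z) of mill_mid below 0.034 m and linear speed of each of mill, wedge_left, wedge_right below 0.01 m/s and angular speed of mill below 0.2 rad/s and y of mill_mid in the frame of wedge_left between -0.0378 and -0.028 m and x of mill_mid in the frame of wedge_left between -0.03 and 0.03 m and angle between the x axis of each of wedge_left, wedge_right and the z axis of mill, either way round below 0.17 rad and height (world z) of each of wedge_left, wedge_right below 0.008 m and angle between each of wedge_left, wedge_right's own z axis and vertical below 0.1 rad and y of mill_mid in the frame of wedge_right between 0.028 and 0.0378 m and x of mill_mid in the frame of wedge_right between -0.03 and 0.03 m).
It fails at once if the mill is lifted more than 12 mm off the mat (height (world z) of mill_mid above 0.041 m).
It fails at once if a bystander (porcelain cap, ring nut, funnel or canister) is moved more than 20 mm (distance of any of cap, nut, funnel, canister from where it was at the start of the episode above 0.02 m).
It also fails if it takes over 67 s, if anything falls off the work surface, if the arm or the gripper's body presses on something with over 40 N, if the wrist force passes 120 N, or if a joint passes its speed limit or range.

ROBOT

A 6-joint arm with a two-finger parallel gripper is mounted at the origin on the work surface. World frame = base frame: x ahead of the robot, y to its left, z up, the work surface at z = 0. Lengths are in m, angles in rad, forces in N, time in s.
With the tool pointing down it reaches from about 0.425 to 0.95 m from the base axis. Payload 3.5 kg.
Tool frame: the origin (TCP) lies midway between the tips of the shut fingers; the grasp point (between the pads) lies ctrl.grasp_offset behind it (ctrl.grasp_offset is the distance from the TCP to the grasp point, in m); x points along the fingers, y is the direction in which the jaws open and shut, and the axes are right-handed (so a half turn about x gives the same grasp; the last joint's range is limited). The gripper opens to 85 mm and grips with 20 to 120 N. Pads are 22 mm wide; open, the fingers measure 114 mm over their backs; the gripper's body (76 mm by 85 mm) begins 54 mm behind the grasp point. The pads swing forward as they close: fully open they stand 13 mm farther back than shut.
Start: joints at [1.108, 0.286, 1.577, -0, 1.279, -0.15], TCP at [0.208, 0.642, 0.231] pointing down, gripper open.
Joint ranges: [-2.77, 2.77], [-0.9, 2.22], [0.21, 2.48], [-1.53, 4.67], [0.24, 2.81], [-2.84, 2.84]. Speed limits (rad/s): [2.79, 2.79, 3.14, 3.14, 3.14, 3.14].

INTERFACE

Orientations are given as a unit quaternion [x, y, z, w].
In Python, from plant import readout, read_camera, sign_off, ctrl gives the robot as it stands.
- The arm moves only by the tool drive_tool, never from a script. Its argument "steps" is a list of rows, each a list of 5 numbers: the shift along the tool's x, y, z in cm, then the turn about the tool's x in degrees, then the opening, from 0 (shut) to 1 (fully open). A call has 1 to 10 rows; each row shifts and turns the commanded pose from where the row before left it, along the tool's axes as they then stand; what a row does not reach is not made up. A row lasts 1/10 s, in which the tool goes at most 50 mm and 8.59 degrees, less where a joint would pass 70% of its speed; a pose out of reach is approached as far as the arm can. A call is refused whole if a number of a shift passes 5 or a number of a turn 8.59, either way. A call with a gripper value outside its range is refused whole. The fingers move at their own pace and stop on an object; "force" is the grip in N (left out, the last holds). Time passes only in rows, so rows that do not move let the fingers close. It gives the time, the measured TCP pose, the force and the opening at its end, in the units of the state.
- readout.get_state(): the state, without advancing time (a new reading comes with each control period).
- read_camera(name): name is "side" or "top" or "wrist"; returns a dict with "frame" (420x560x3 uint8, red, green, blue), "vertical_fov" (degrees; the focal length in pixels is half the picture's height over the tangent of half this angle, whatever the lens; pixels are square), "cx", "cy" (the principal point, pixels), "k1" (the pictures are not rectified: a ray, as slopes to the right and down, at radius r is drawn at 1 + k1 r^2 times it, then the intrinsics apply), "eye" and "orientation" of the camera in the world. Camera axes: x right, y up, looking along -z (the intrinsics and any distortion apply to the point x, -y, -z); pixel columns grow to the right and rows downward; lengths in m; the calibration is good to about 2 mm. A picture is of the moment at which its call begins. There is no depth.
- sign_off(): hands the job in, once; it reports no verdict.
The state is a dict: "time": time; "qpos": joint angles; "dq": joint speeds; "joint_efforts": joint torques, N m; "eef_pos": TCP position; "tcp_rot": TCP orientation; "contact_force": force on the tool from outside, world axes, zero at the start; "wrist_torque": the same for the moment, N m; "opening": opening from 0.0 (shut) to 1.0 (fully open).
Only numpy, scipy, OpenCV 4.12 (cv2) and the standard library are available. Lean on these libraries where they do the work, as an engineer would, in place of code of your own. Each camera call takes 0.05 s, during which the arm holds its last target. There are 200 camera calls.

## Working session

There is one attempt and no reset: what is moved stays moved. The work goes in short steps, Python scripts to look and compute and a tool call to move; the robot and the scene stay as the last step left them, time stands still between calls to the robot, and variables do not carry over. Pictures are saved under pics/ and viewed, about 8 in all and at most 12, crops included, and the job is handed in when it is done.

Besides the shell and the picture viewer there is one more tool, called after "Request:" as name([rows], argument=value, ...), one row to a line, values as JSON. drive_tool: Moves the arm, as the interface text tells. Its arguments: {"type":"object","properties":{"steps":{"type":"array","items":{"type":"array","items":{"type":"number"}}},"force":{"type":"number"}},"required":["steps"]}

```bash
mkdir -p pics; ls
cat > h.py <<'E'
import numpy as np, cv2
from scipy.spatial.transform import Rotation as R
from plant import readout, read_camera, ctrl
def cam(n):
    c=read_camera(n); c['n']=n; return c
def K(c):
    h=c['frame'].shape[0]; f=h/2/np.tan(np.radians(c['vertical_fov'])/2)
    return np.array([[f,0,c['cx']],[0,f,c['cy']],[0,0,1.]]), np.array([c['k1'],0,0,0,0.])
def rays(c,uv):
    k,d=K(c); p=cv2.undistortPoints(np.float64(uv).reshape(-1,1,2),k,d).reshape(-1,2)
    v=np.c_[p[:,0],-p[:,1],-np.ones(len(p))]
    return R.from_quat(c['orientation']).apply(v)
def onz(c,uv,z):
    v=rays(c,uv); e=np.array(c['eye']); return e+v*((z-e[2])/v[:,2])[:,None]
def proj(c,P):
    q=R.from_quat(c['orientation']).inv().apply(np.float64(P).reshape(-1,3)-c['eye'])
    k,d=K(c); return cv2.projectPoints(q*[1,-1,-1],np.zeros(3),np.zeros(3),k,d)[0].reshape(-1,2)
def save(c,name): cv2.imwrite('pics/'+name,c['frame'][:,:,::-1])
E
python3 - <<'E'
from h import *
for n in ['top','side']:
    c=cam(n); save(c,n+'0.png'); print({k:c[k] for k in c if k!='frame'})
print(readout.get_state(), ctrl.grasp_offset)
E
```

```text
pics
{'vertical_fov': 52.96908407399166, 'cx': 278.7153617962018, 'cy': 206.58571245272464, 'k1': -0.07312509320673417, 'eye': array([ 0.43241796, -0.01401118,  1.30777174]), 'orientation': array([-0.05369437,  0.04692091,  0.70891299, -0.70168207]), 'n': 'top'}
{'vertical_fov': 49.952459479359135, 'cx': 286.24406916763576, 'cy': 204.83156605500233, 'k1': -0.0077479254378553485, 'eye': array([-0.09294782, -0.65394277,  0.72251179]), 'orientation': array([ 0.4281159 , -0.18809963, -0.34531456,  0.81369107]), 'n': 'side'}
{'time': 0.1, 'qpos': array([ 1.10799494e+00,  2.87102842e-01,  1.57803418e+00, -1.51400899e-05,
        1.27860078e+00, -1.50013559e-01]), 'dq': array([ 0.00157576, -0.00194988, -0.00298192,  0.00210468, -0.00068502,
        0.00018692]), 'joint_efforts': array([ 1.29129112e-03, -4.07294261e+01, -2.93698955e+01, -1.23265395e-04,
        3.44017142e-03, -1.24217181e-06]), 'eef_pos': array([0.20742098, 0.64171481, 0.23006638]), 'tcp_rot': array([ 0.10941071,  0.69870053, -0.11085999,  0.69825277]), 'contact_force': array([ 0.5380952 , -0.14314932,  0.32564007]), 'wrist_torque': array([ 0.00555489, -0.00529046, -0.00016478]), 'opening': 0.9991393094548319} 0.0187
```

View pics/top0.png

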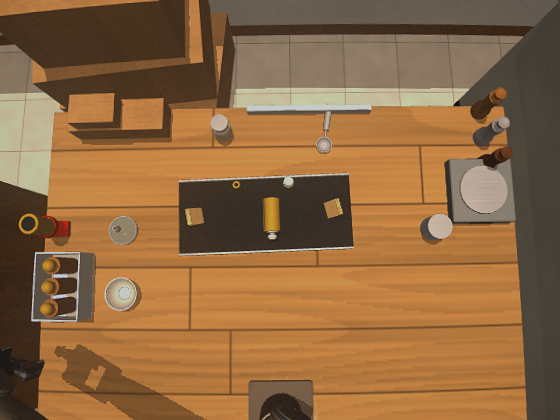

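View pics/side0.png

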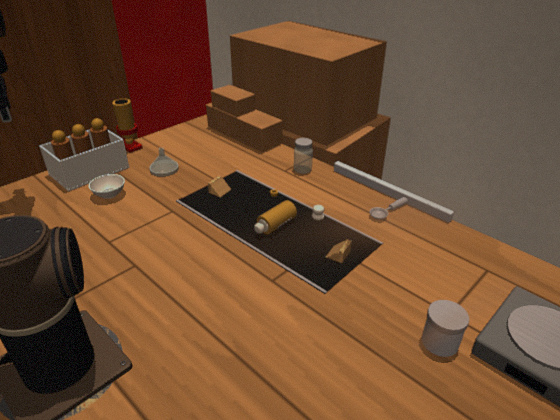

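The top view shows the mat from (180,180) to (352,250), the mill at (271,215) with its knob at (272,237), wedges at (194,216) and (334,208), the nut at (236,184) and the cap at (288,182). The side view shows the mill at (277,217). The port isn't visible in either, so I'll measure and zoom in.

Run:
```python
from h import *
t=cam('top'); s=cam('side')
a=cv2.resize(t['frame'][170:260,170:362],None,fx=4,fy=4,interpolation=3)
b=cv2.resize(s['frame'][165:285,172:388],None,fx=3.55,fy=3.55,interpolation=3)
w=max(a.shape[1],b.shape[1]);im=np.zeros((a.shape[0],a.shape[1],3),np.uint8)
b=cv2.resize(s['frame'][190:245,245:305],None,fx=4,fy=4,interpolation=3)
im=np.vstack([a,np.pad(b,((0,0),(0,a.shape[1]-b.shape[1]),(0,0)))]);cv2.imwrite('pics/z.png',im[:,:,::-1]);print(im.shape)
hsv=cv2.cvtColor(t['frame'],cv2.COLOR_RGB2HSV)
roi=np.zeros((420,560),np.uint8);roi[186:246,184:348]=1
m=((hsv[:,:,2]>70)&(roi>0)).astype(np.uint8)
n,l,st,ce=cv2.connectedComponentsWithStats(m)
for i in range(1,n):
    if st[i,4]>15:
        cnt=cv2.findContours((l==i).astype(np.uint8),0,2)[0][0]; r=cv2.minAreaRect(cnt)
        bx=onz(t,cv2.boxPoints(r),.02)
        print(st[i],ce[i].round(1),r,onz(t,[ce[i]],.029).round(3),bx[:,:2].round(3).tolist())
# steel strip corners
print(onz(t,[[180,181],[349,174],[353,248],[180,254],[288,181.5],[236,184]],.003).round(3))
```

```text
(580, 768, 3)
[233 186   7   3  17] [235.7 186.8] ((236.0, 187.0), (2.0, 6.0), 90.0) [[0.679 0.13  0.029]] [[0.683, 0.139], [0.683, 0.121], [0.677, 0.121], [0.677, 0.139]]
[262 197  19  43 655] [271.  216.2] ((271.10638427734375, 217.97836303710938), (42.22307586669922, 17.131935119628906), 87.95458984375) [[0.587 0.021 0.029]] [[0.647, 0.05], [0.648, -0.003], [0.518, -0.007], [0.516, 0.046]]
[323 198  21  21 291] [333.  207.8] ((332.93121337890625, 207.7706756591797), (17.528223037719727, 16.857742309570312), 73.3007583618164) [[ 0.61  -0.169  0.029]] [[0.631, -0.138], [0.645, -0.188], [0.593, -0.202], [0.578, -0.152]]
[184 207  21  19 307] [194.1 215.9] ((194.11997985839844, 215.66000366210938), (17.97798728942871, 17.530773162841797), 79.69515228271484) [[0.59  0.258 0.029]] [[0.615, 0.292], [0.624, 0.238], [0.569, 0.227], [0.56, 0.281]]
[[ 0.705  0.31   0.003]
 [ 0.721 -0.226  0.003]
 [ 0.488 -0.231  0.003]
 [ 0.474  0.305  0.003]
 [ 0.699 -0.032  0.003]
 [ 0.693  0.132  0.003]]
```

View pics/z.png

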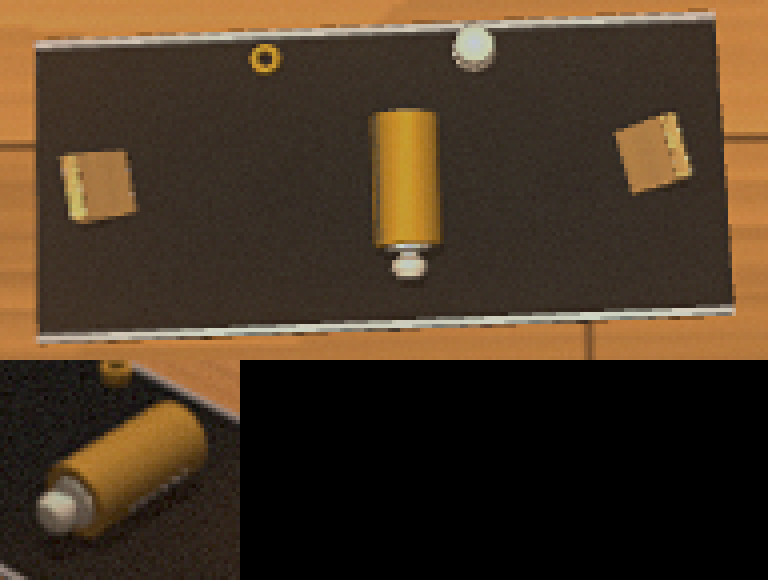

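The grey specks low on the mill's right side in the side view are the port rim. So the port faces right and down, and rolling left (+y) brings it up. I'll work out the approach numbers and cast a ray to estimate the port angle.

```bash
cat >> h.py <<'E'
def goto(p,yaw,st=None):
    """tool-axis shift (cm) and turn about tool x (deg) to TCP p with jaw axis (tool y) at world yaw (deg, mod 180); shift for before the turn and after"""
    st=st or readout.get_state(); r=R.from_quat(st['tcp_rot']); M=r.as_matrix()
    cur=np.degrees(np.arctan2(M[1,1],M[0,1])); d=(yaw-cur+90)%180-90; turn=-d  # tool x is down
    D=np.array(p)-st['eef_pos']
    r2=r*R.from_euler('x',turn,degrees=True)
    print('t',round(st['time'],2),'tcp',st['eef_pos'].round(4),'jawyaw',cur.round(1),'xaxis',M[:,0].round(3),'open',round(st['opening'],3),'q6',st['qpos'][5].round(2),'F',np.round(st['contact_force'],1))
    print('turn',turn.round(2),'shift before turn cm',(r.inv().apply(D)*100).round(2),'after turn',(r2.inv().apply(D)*100).round(2))
def cylhit(c,uv,mid,ax,rad=.026):
    """hit of rays with barrel: returns along-axis, angle from up (deg, + towards +y)"""
    v=rays(c,uv); out=[]; ax=np.array(ax)/np.linalg.norm(ax); n=np.cross([0,0,1],ax)
    for d in v:
        o=np.array(c['eye'])-mid; dp=np.array([d@n,d[2]]); op=np.array([o@n,o[2]])
        A=dp@dp;B=op@dp;C=op@op-rad**2; q=B*B-A*C
        if q<0: out.append((np.nan,np.nan)); continue
        P=o+d*(-B-q**.5)/A; out.append((P@ax,np.degrees(np.arctan2(P@n,P[2]))))
    return np.array(out)
E
python3 - <<'E'
from h import *
goto([.595,.021,.20],91.7)
s=cam('side')
print(cylhit(s,[[282.5,222.5],[277,225],[292,215]],[.598,.021,.029],[1,.03,0]).round(3))
E
```

```text
t 0.2 tcp [0.2075 0.6419 0.2304] jawyaw 72.1 xaxis [-0.001 -0.001 -1.   ] open 0.998 q6 -0.15 F [0.7 0.9 0.3]
turn -19.62 shift before turn cm [  3.1  -47.15  55.98] after turn [  3.1  -63.21  36.89]
[[-1.6000e-02 -8.7753e+01]
 [-3.7000e-02 -8.0979e+01]
 [ 2.1000e-02 -7.9076e+01]]
```

Request:
drive_tool([
  [0,0,0,-6.54,1],
  [0,0,0,-6.54,1],
  [0,0,0,-6.54,1],
  [0.2,-4.2,2.46,0,1],
  [0.2,-4.2,2.46,0,1],
  [0.2,-4.2,2.46,0,1],
  [0.2,-4.2,2.46,0,1],
  [0.2,-4.2,2.46,0,1],
  [0.2,-4.2,2.46,0,1],
  [0.2,-4.2,2.46,0,1],
])

```text
time: 1.25
eef_pos: [0.3891, 0.3517, 0.2174]
tcp_rot: [-0.01, 0.707, 0.011, 0.707]
contact_force: [1.1, 0.6, 0.1]
opening: 1.001
```

Request:
drive_tool([
  [0.2,-4.2,2.46,0,1],
  [0.2,-4.2,2.46,0,1],
  [0.2,-4.2,2.46,0,1],
  [0.2,-4.2,2.46,0,1],
  [0.2,-4.2,2.46,0,1],
  [0.2,-4.2,2.46,0,1],
  [0.2,-4.2,2.46,0,1],
  [0.2,-4.2,2.46,0,1],
  [0,0,0,0,1],
  [0,0,0,0,1],
])

```text
time: 2.25
eef_pos: [0.5952, 0.0225, 0.2008]
tcp_rot: [-0.009, 0.707, 0.01, 0.707]
contact_force: [-0.1, 1.0, -0.1]
opening: 1.001
```

Run:
```python
from h import *
goto([.595,.021,.20],91.7)
w=cam('wrist'); save(w,'w1.png'); print(w['eye'],w['vertical_fov'])
print(proj(w,[[.598,.021,.029],[.548,.02,.029],[.648,.022,.029]]).round(0))
```

```text
t 2.25 tcp [0.5952 0.0225 0.2008] jawyaw 91.6 xaxis [-0.001  0.001 -1.   ] open 1.001 q6 -1.73 F [-0.1  1.  -0.1]
turn -0.14 shift before turn cm [ 0.08 -0.15 -0.03] after turn [ 0.08 -0.15 -0.03]
[0.51421672 0.01953857 0.34346397] 71.14053204447985
[[275. 191.]
 [275. 145.]
 [275. 233.]]
```

View pics/w1.png

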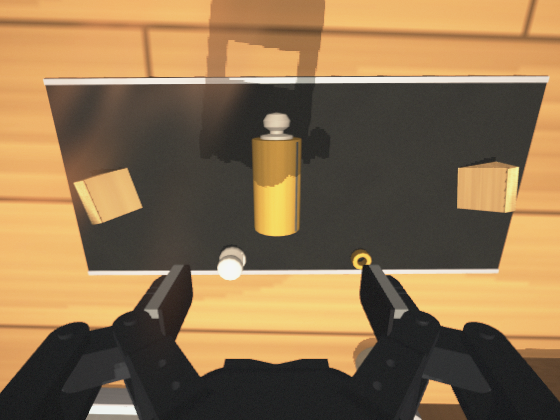

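The wrist view shows the barrel between u=253 and 302 and v=137 and 234. A dark line runs near its +y edge at u≈298, so the port is opposite, low on the −y side. Both wedges are clear.

```bash
cat >> h.py <<'E'
from scipy.optimize import least_squares
def mill(c,u0=None,lo=60):
    """barrel axis from its two silhouette edges (saturated brass mask) in wrist view; z=.029"""
    hsv=cv2.cvtColor(c['frame'],cv2.COLOR_RGB2HSV)
    m=((hsv[:,:,1]>110)&(hsv[:,:,2]>lo)&(hsv[:,:,0]>15)&(hsv[:,:,0]<32)).astype(np.uint8)
    m[260:]=0; m[:85]=0; m[:,:150]=0; m[:,440:]=0
    m=cv2.morphologyEx(m,cv2.MORPH_CLOSE,np.ones((9,9)))
    n,l,st,ce=cv2.connectedComponentsWithStats(m); i=1+np.argmax(st[1:,4]); m=l==i; x,y,w,h,a=st[i]
    vs=np.arange(y+12,y+h-12,3); L=[];Rr=[]
    for v in vs:
        k=np.where(m[v])[0]; L.append([k[0]-.5,v]); Rr.append([k[-1]+.5,v])
    A=rays(c,L+Rr); A/=np.linalg.norm(A,axis=1)[:,None]; e=np.array(c['eye'])
    def res(p):
        ax=np.array([1,p[1],0]);ax/=np.linalg.norm(ax); o=np.array([.6,p[0],.029])-e
        q=np.cross(A,ax); return (q@o)/np.linalg.norm(q,axis=1)*np.r_[np.ones(len(L)),-np.ones(len(L))]-s*.026
    best=None
    for s in (1,-1):
        f=least_squares(res,[.02,.03],loss='soft_l1',f_scale=.0005)
        if best is None or f.cost<best.cost: best=f
    p=best.x; far=onz(c,[[x+w/2,y+h]],.029)[0]
    print('box',x,y,w,h,'axis y@x=.6:',p[0].round(4),'yaw deg',np.degrees(np.arctan(p[1])).round(2),'rms mm',(1e3*np.sqrt(2*best.cost/len(A))).round(2))
    return p,(x,y,w,h)
E
python3 - <<'E'
from h import *
w=cam('wrist'); p,b=mill(w)
f=w['frame']
for v in (160,190,210): print(v,f[v,246:308].sum(1).tolist())
ax=[1,p[1],0]; mid=np.array([.6,p[0],.029])
print(cylhit(w,[[u,v] for v in (160,190,210) for u in (294,296,298,300)],mid,ax).round(3).tolist())
# barrel ends: far end silhouette bottom, near end top
for z in (.029,.055): print(z,onz(w,[[277,b[1]],[278,b[1]+b[3]]],z).round(4).tolist())
c=cv2.resize(f[100:250,220:330],None,fx=5,fy=4,interpolation=3); cv2.imwrite('pics/w1z.png',c[:,:,::-1])
E
```

```text
box 251 138 50 99 axis y@x=.6: 0.0226 yaw deg 1.86 rms mm 0.3
160 [126, 131, 122, 124, 121, 201, 262, 295, 302, 314, 324, 340, 341, 348, 352, 354, 366, 380, 391, 384, 380, 382, 393, 408, 409, 403, 412, 407, 406, 411, 414, 417, 414, 407, 414, 411, 405, 394, 387, 382, 377, 375, 374, 367, 355, 350, 347, 333, 305, 238, 225, 275, 275, 220, 176, 175, 150, 139, 135, 123, 122, 129]
190 [174, 176, 174, 171, 173, 180, 258, 340, 386, 414, 441, 464, 480, 486, 491, 502, 510, 522, 536, 543, 541, 545, 550, 557, 560, 563, 560, 561, 567, 567, 568, 565, 566, 565, 563, 561, 558, 553, 546, 532, 529, 528, 524, 518, 508, 494, 480, 465, 381, 293, 366, 369, 322, 235, 179, 175, 182, 179, 170, 174, 176, 175]
210 [180, 173, 174, 177, 176, 174, 186, 311, 375, 403, 439, 462, 477, 490, 499, 504, 509, 517, 529, 541, 541, 545, 551, 556, 563, 564, 559, 561, 569, 564, 566, 563, 562, 560, 560, 559, 553, 551, 540, 528, 528, 526, 517, 509, 502, 485, 472, 440, 346, 315, 357, 348, 257, 191, 173, 184, 172, 180, 171, 182, 177, 178]
[[-0.039, 47.026], [-0.039, 54.739], [-0.038, 65.051], [nan, nan], [-0.008, 48.814], [-0.007, 57.282], [-0.006, 69.647], [nan, nan], [0.014, 50.126], [0.016, 59.22], [0.018, 73.965], [nan, nan]]
0.029 [[0.5405, 0.0227, 0.029], [0.6531, 0.0273, 0.029]]
0.055 [[0.5383, 0.0225, 0.055], [0.6416, 0.0267, 0.055]]
```

Request:
drive_tool([
  [3.9,0,-0.3,0,1],
  [3.9,0,0,0,1],
  [3.9,0,0,0,1],
  [3.9,0,0,0,1],
  [2.4,0,0,0,1],
  [1.4,0,0,0,1],
  [0,0,0,0,0.75],
  [0,0,0,0,0.72],
  [0,0,0,0,0.72],
  [0,0,0,0,0.72],
], force=20)

```text
time: 3.35
eef_pos: [0.5936, 0.0233, 0.0093]
tcp_rot: [-0.011, 0.706, 0.01, 0.708]
contact_force: [-0.2, -0.9, 0.3]
opening: 0.723
```

Run:
```python
from h import *
goto([.592,.0226,.006],91.7)
w=cam('wrist'); save(w,'w2.png')
```

```text
t 3.35 tcp [0.5936 0.0233 0.0093] jawyaw 91.7 xaxis [ 0.003 -0.    -1.   ] open 0.723 q6 -1.73 F [-0.2 -0.9  0.3]
turn 0.01 shift before turn cm [ 0.33 -0.07 -0.16] after turn [ 0.33 -0.07 -0.16]
```

View pics/w2.png

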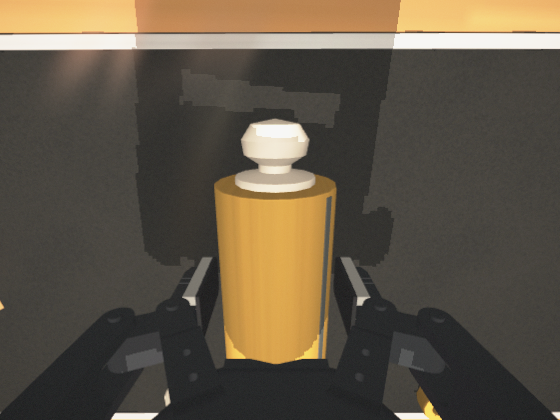

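The mill is caged between the pads with a few mm to spare on each side, and the dark line is at u≈327. Now I'll roll it slowly to the left.

Request:
drive_tool([
  [0,0.2,0,0,0.72],
  [0,0.3,0,0,0.72],
  [0,0.4,0,0,0.72],
  [0,0.4,0,0,0.72],
  [0,0.4,0,0,0.72],
  [0,0.4,0,0,0.72],
  [0,0.4,0,0,0.72],
  [0,0.4,0,0,0.72],
  [0,0.4,0,0,0.72],
  [0,0.4,0,0,0.72],
])

```text
time: 4.4
eef_pos: [0.5911, 0.0607, 0.0073]
tcp_rot: [-0.011, 0.707, 0.011, 0.707]
contact_force: [0.2, -0.1, -0.4]
opening: 0.721
```

Request:
drive_tool([
  [0,0.4,0,0,0.72],
  [0,0.4,0,0,0.72],
  [0,0.4,0,0,0.72],
  [0,0.3,0,0,0.72],
  [0,0.2,0,0,0.72],
  [0,0.1,0,0,0.72],
  [0,0,0,0,0.72],
  [0,0,0,0,0.72],
  [0,0,0,0,0.72],
  [0,0,0,0,0.72],
])

```text
time: 5.4
eef_pos: [0.5906, 0.0782, 0.0073]
tcp_rot: [-0.01, 0.707, 0.01, 0.707]
contact_force: [0.5, 1.6, 0.4]
opening: 0.72
```

Run:
```python
from h import *
goto([.592,.08,.006],91.7)
w=cam('wrist'); save(w,'w3.png')
```

```text
t 5.4 tcp [0.5906 0.0782 0.0073] jawyaw 91.7 xaxis [-0. -0. -1.] open 0.72 q6 -1.64 F [0.5 1.6 0.4]
turn -0.01 shift before turn cm [0.13 0.17 0.15] after turn [0.13 0.17 0.15]
```

View pics/w3.png

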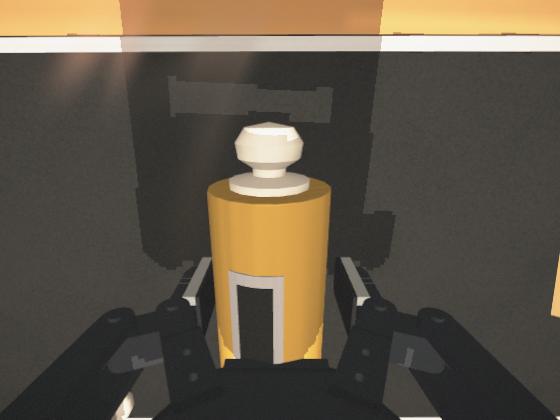

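The port (u 230–284, centred near 257) is now close to the top of the barrel (centred near 269). I'll measure what is left.

Run:
```python
from h import *
w=cam('wrist'); f=w['frame']; hsv=cv2.cvtColor(f,cv2.COLOR_RGB2HSV)
pts=[]
E=[]
for v in range(195,265,6):
    k=np.where((hsv[v,150:400,1]>110)&(hsv[v,150:400,2]>60))[0]+150; E.append([k[0]-.5,k[-1]+.5,v])
E=np.array(E); print(E[::4])
A=rays(w,np.r_[E[:,[0,2]],E[:,[1,2]]]); e=np.array(w['eye']); n=len(E)
def res(p):
    ax=np.array([1,p[1],0]);ax/=np.linalg.norm(ax);q=np.cross(A,ax)
    d=(q@(np.array([.6,p[0],.029])-e))/np.linalg.norm(q,axis=1); return np.abs(d)-.026
r=least_squares(res,[.08,.03]); p=r.x; print(p, np.abs(r.fun).max())
mid=[.6,p[0],.029]; ax=[1,p[1],0]
for v in (300,320,335):
    row=hsv[v,205:325]; s=np.where(row[:,1]<80)[0]+205; print(v,s.min(),s.max(),cylhit(w,[[s.min()-.5,v],[s.max()+.5,v]],mid,ax).round(3).tolist())
print(cylhit(w,[[257,272],[240,185]],mid,ax).round(3))
```

```text
[[206.5 330.5 195. ]
 [208.5 329.5 219. ]
 [210.5 327.5 243. ]]
[0.07500914 0.03315225] 0.00022927572477699984
300 205 282 [[nan, nan], [-0.022, 12.075]]
320 205 324 [[nan, nan], [nan, nan]]
335 205 324 [[nan, nan], [nan, nan]]
[[ -0.034  -8.852]
 [ -0.067 -20.353]]
```

Request:
drive_tool([
  [0,0.15,0,0,0.72],
  [0,0.15,0,0,0.72],
  [0,0.15,0,0,0.72],
  [0,0.1,0,0,0.72],
  [0,0,0,0,0.72],
  [0,0,0,0,0.72],
  [0,0,0,0,0.72],
  [0,0,0,0,0.72],
])

```text
time: 6.3
eef_pos: [0.5904, 0.0838, 0.0073]
tcp_rot: [-0.01, 0.707, 0.01, 0.707]
contact_force: [0.2, 0.2, 0.2]
opening: 0.722
```

```bash
cat > port.py <<'E'
from h import *
def run(save_as=None,ra=(195,265),rp=(295,345),half=True):
    w=cam('wrist'); f=w['frame']; hsv=cv2.cvtColor(f,cv2.COLOR_RGB2HSV)
    if save_as: save(w,save_as)
    E=[]
    for v in range(*ra,6):
        k=np.where((hsv[v,150:400,1]>110)&(hsv[v,150:400,2]>60))[0]+150; E.append([k[0]-.5,k[-1]+.5,v])
    E=np.array(E)
    A=rays(w,np.r_[E[:,[0,2]],E[:,[1,2]]]); e=np.array(w['eye'])
    def res(p):
        ax=np.array([1,p[1],0]);ax/=np.linalg.norm(ax);q=np.cross(A,ax)
        d=(q@(np.array([.6,p[0],.029])-e))/np.linalg.norm(q,axis=1); return np.abs(d)-.026
    r=least_squares(res,[readout.get_state()['eef_pos'][1],.03],loss='soft_l1',f_scale=.0005); p=r.x
    print('axis y@.6',p[0].round(4),'yaw',np.degrees(p[1]).round(2),'res',np.median(np.abs(r.fun)).round(5))
    mid=np.array([.6,p[0],.029]); ax=np.array([1,p[1],0])
    for v in range(*rp,10):
        L=proj(w,[mid+ax*0+[0,0,.026]])[0]
        br=(hsv[v,:,1]>110)&(hsv[v,:,2]>60); k=np.where(br)[0]; k=k[(k>E[:,0].min())&(k<E[:,1].max())]
        g=np.where(np.diff(k)>12)[0]
        if len(g): j=g[np.argmax(np.diff(k)[g])]; uv=[[k[j]+.5,v],[k[j+1]-.5,v]]; h=cylhit(w,uv,mid,ax); print(v,uv,h.round(3).tolist(),'port angle',h[:,1].mean().round(1))
    return w,p
E
python3 -c "
from port import *
goto([.592,.08,.006],91.7); run()"
```

```text
t 6.3 tcp [0.5904 0.0838 0.0073] jawyaw 91.7 xaxis [-0.  0. -1.] open 0.722 q6 -1.63 F [0.2 0.2 0.2]
turn -0.01 shift before turn cm [ 0.13 -0.38  0.15] after turn [ 0.13 -0.38  0.15]
axis y@.6 0.0795 yaw 2.04 res 0.0001
295 [[np.float64(233.5), 295], [np.float64(289.5), 295]] [[-0.022, -28.745], [-0.023, 20.92]] port angle -3.9
305 [[np.float64(234.5), 305], [np.float64(289.5), 305]] [[-0.018, -28.312], [-0.019, 21.019]] port angle -3.6
315 [[np.float64(234.5), 315], [np.float64(289.5), 315]] [[-0.013, -28.977], [-0.014, 21.12]] port angle -3.9
325 [[np.float64(235.5), 325], [np.float64(289.5), 325]] [[-0.008, -28.535], [-0.009, 21.224]] port angle -3.7
335 [[np.float64(235.5), 335], [np.float64(289.5), 335]] [[-0.003, -29.225], [-0.004, 21.332]] port angle -3.9
```

Port is −4° from up, which is within tolerance. I'll open the fingers and retreat.

Request:
drive_tool([
  [0,0,0,0,0.8],
  [0,-0.1,0,0,0.9],
  [0,-0.2,0,0,1],
  [0,-0.1,0,0,1],
  [0,0,0,0,1],
  [-3,0,0,0,1],
  [-4,0,0,0,1],
  [-5,0,0,0,1],
  [-5,0,0,0,1],
  [0,0,0,0,1],
])

```text
time: 7.35
eef_pos: [0.5957, 0.0798, 0.1873]
tcp_rot: [-0.011, 0.701, 0.01, 0.713]
contact_force: [0.7, 0.6, 0.5]
opening: 1.004
```

Run:
```python
from port import *
goto([.592,.08,.2],91.7)
w,p=run('w4.png',(145,225),(190,220));
```

```text
t 7.35 tcp [0.5957 0.0798 0.1873] jawyaw 91.7 xaxis [ 0.017 -0.001 -1.   ] open 1.004 q6 -1.64 F [0.7 0.6 0.5]
turn 0.01 shift before turn cm [-1.28  0.03 -0.34] after turn [-1.28  0.03 -0.34]
axis y@.6 0.0791 yaw 1.82 res 0.00027
190 [[np.float64(263.5), 190], [np.float64(286.5), 190]] [[-0.01, -27.582], [-0.01, 23.546]] port angle -2.0
200 [[np.float64(263.5), 200], [np.float64(286.5), 200]] [[0.001, -27.993], [0.0, 23.802]] port angle -2.1
210 [[np.float64(263.5), 210], [np.float64(285.5), 210]] [[0.011, -28.417], [0.011, 21.647]] port angle -3.4
```

View pics/w4.png

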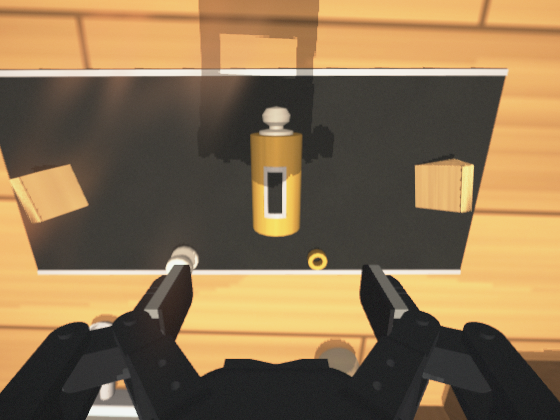

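The port faces up at the middle of the barrel (275,193), and the fingers are off. The left wedge spans u 415–474 and the right one u 10–88. I'll measure the toe and back edges of both.

```bash
cat > wedge.py <<'E'
from h import *
def wedges(w,boxes):
    """boxes: {name:(u0,u1,v0,v1)}; toe edge at z=.003, top back edge at z=.037"""
    hsv=cv2.cvtColor(w['frame'],cv2.COLOR_RGB2HSV); out={}
    for n,(u0,u1,v0,v1) in boxes.items():
        m=np.zeros(hsv.shape[:2],np.uint8); m[v0:v1,u0:u1]=(hsv[v0:v1,u0:u1,2]>95)
        k,l,st,ce=cv2.connectedComponentsWithStats(m); i=1+np.argmax(st[1:,4])
        cnt=max(cv2.findContours((l==i).astype(np.uint8),0,1)[0],key=cv2.contourArea)
        hull=cv2.convexHull(cnt); ap=cv2.approxPolyDP(hull,2.5,True).reshape(-1,2)
        print(n,'box',st[i],'poly',ap.tolist())
        for q in ap: print('   ',q,onz(w,[q],.003)[0,:2].round(4),onz(w,[q],.037)[0,:2].round(4))
E
python3 - <<'E'
from wedge import *
w=cam('wrist'); wedges(w,{'left':(400,482,145,228),'right':(2,110,150,235)})
E
```

```text
left box [ 415  161   61   57 2974] poly [[475, 168], [472, 215], [463, 217], [416, 210], [415, 168], [454, 161]]
    [475 168] [0.5678 0.299 ] [0.5618 0.2755]
    [472 215] [0.623  0.3094] [0.6112 0.2848]
    [463 217] [0.6258 0.2994] [0.6137 0.2759]
    [416 210] [0.6188 0.2427] [0.6074 0.2251]
    [415 168] [0.5698 0.2324] [0.5636 0.216 ]
    [454 161] [0.5608 0.2739] [0.5555 0.2531]
right box [   2  164   85   71 4458] poly [[81, 172], [85, 210], [42, 234], [2, 234], [2, 164], [68, 166]]
    [ 81 172] [ 0.5854 -0.1384] [ 0.5776 -0.1157]
    [ 85 210] [ 0.6304 -0.1421] [ 0.6178 -0.119 ]
    [ 42 234] [ 0.6627 -0.1994] [ 0.6466 -0.1702]
    [  2 234] [ 0.6642 -0.2477] [ 0.648  -0.2134]
    [  2 164] [ 0.579  -0.2245] [ 0.5718 -0.1927]
    [ 68 166] [ 0.5791 -0.1516] [ 0.5719 -0.1275]
```

Request:
drive_tool([
  [0,4.72,0,0,1],
  [0,4.72,0,0,1],
  [0,4.72,0,0,1],
  [0,4.72,-0.15,0,1],
  [0,0,0,8.07,1],
  [0,0,0,8.07,1],
  [0,0,0,8.07,1],
  [0,0,0,8.07,1],
  [0,0,0,8.07,1],
  [0,0,0,8.07,1],
])

```text
time: 8.45
eef_pos: [0.5819, 0.2681, 0.174]
tcp_rot: [0.281, 0.65, -0.283, 0.647]
contact_force: [0.1, -0.5, -0.1]
opening: 0.999
```

Request:
drive_tool([
  [0,0,0,8.07,1],
  [0,0,0,8.07,1],
  [0,0,0,8.07,1],
  [0,0,0,8.07,1],
  [0,0,0,0,1],
])

```text
time: 8.95
eef_pos: [0.582, 0.2681, 0.1743]
tcp_rot: [0.448, 0.547, -0.451, 0.545]
contact_force: [0.6, -0.2, -1.0]
opening: 0.997
```

Run:
```python
from wedge import *
goto([.5885,.2687,.006],11)
w=cam('wrist'); save(w,'w5.png')
P=proj(w,[[.6188,.2427,.003],[.5698,.2324,.003],[.5618,.2755,.037],[.6112,.2848,.037]]); print(P.round(0).tolist())
u,v=P.min(0).astype(int)-15; a,b=P.max(0).astype(int)+15
wedges(w,{'left':(u,a,v,b)})
```

```text
t 8.95 tcp [0.582  0.2681 0.1743] jawyaw 11.0 xaxis [-0.005 -0.001 -1.   ] open 0.997 q6 0.08 F [ 0.6 -0.2 -1. ]
turn 0.0 shift before turn cm [16.83  0.73  0.06] after turn [16.83  0.73  0.06]
[[304.0, 215.0], [260.0, 216.0], [258.0, 185.0], [309.0, 186.0]]
left box [ 259  184   52   32 1536] poly [[310, 185], [305, 215], [262, 215], [259, 185]]
    [310 185] [0.6172 0.278 ] [0.6118 0.2855]
    [305 215] [0.6196 0.2428] [0.6139 0.2541]
    [262 215] [0.5717 0.2334] [0.5712 0.2458]
    [259 185] [0.5623 0.2672] [0.5629 0.2759]
```

View pics/w5.png

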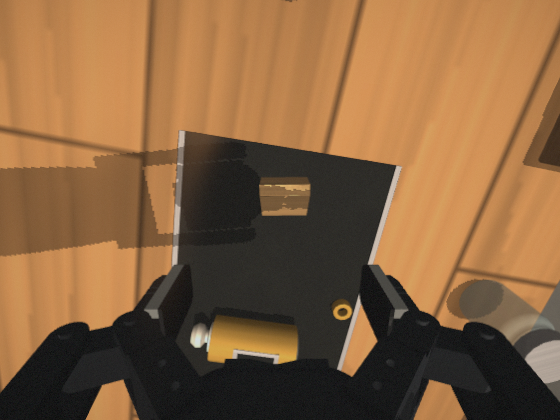

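The wedge sits square to the jaws, at px (259–310, 185–215), and agrees with my measurement. I'll descend and grip it.

Request:
drive_tool([
  [3.8,0.73,0.06,0,1],
  [3.8,0,0,0,1],
  [3.8,0,0,0,1],
  [3.0,0,0,0,1],
  [1.7,0,0,0,1],
  [0.6,0,0,0,1],
  [0,0,0,0,0.5],
  [0,0,0,0,0.4],
  [0,0,0,0,0.4],
  [0,0,0,0,0.4],
], force=25)

```text
time: 10.0
eef_pos: [0.5923, 0.2698, 0.0127]
tcp_rot: [0.451, 0.545, -0.448, 0.547]
contact_force: [-0.1, -0.9, 2.9]
opening: 0.581
```

```bash
python3 -c "
from h import *
goto([.5885,.2687,.006],1.9)"
```

```text
t 10.0 tcp [0.5923 0.2698 0.0127] jawyaw 11.0 xaxis [ 0.004  0.001 -1.   ] open 0.581 q6 0.08 F [-0.1 -0.9  2.9]
turn 9.11 shift before turn cm [ 0.66 -0.4   0.04] after turn [ 0.66 -0.39  0.1 ]
```

Request:
drive_tool([
  [0,0,0,4.55,0.4],
  [0,0,0,4.55,0.4],
  [0,-0.1,1,0,0.4],
  [0,-0.1,1.8,0,0.4],
  [0,-0.1,1.8,0,0.4],
  [0,-0.1,1.8,0,0.4],
  [0,-0.1,1.8,0,0.4],
  [0,-0.1,1.8,0,0.4],
  [0,-0.1,1.8,0,0.4],
  [0,0,1.0,0,0.4],
])

```text
time: 11.0
eef_pos: [0.5896, 0.1402, 0.0126]
tcp_rot: [0.493, 0.508, -0.49, 0.509]
contact_force: [0.5, 3.7, 7.0]
opening: 0.58
```

Request:
drive_tool([
  [0,0,0.5,0,0.4],
  [0,0,0.2,0,0.4],
  [0,0,0,0,0.4],
  [0,0,0,0,0.4],
])

```text
time: 11.4
eef_pos: [0.5899, 0.1335, 0.0126]
tcp_rot: [0.493, 0.508, -0.49, 0.509]
contact_force: [-0.7, 0.7, 8.1]
opening: 0.578
```

Run:
```python
from h import *
goto([.5895,.1237,.006],1.9)
w=cam('wrist'); save(w,'w6.png'); t=cam('top'); cv2.imwrite('pics/t6.png',cv2.resize(t['frame'][170:260,170:362],None,fx=4,fy=4,interpolation=3)[:,:,::-1])
```

```text
t 11.4 tcp [0.5899 0.1335 0.0126] jawyaw 2.0 xaxis [ 0.004  0.    -1.   ] open 0.578 q6 0.02 F [-0.7  0.7  8.1]
turn 0.05 shift before turn cm [ 0.66 -0.08  0.98] after turn [ 0.66 -0.07  0.98]
```

View pics/w6.png

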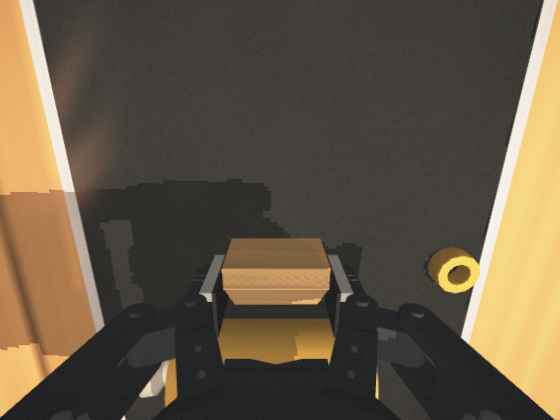

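The wedge is held square at px (222–330, 238–305), ramp towards the mill. I'll check its back edge numerically before closing the last centimetre.

Run:
```python
from h import *
w=cam('wrist'); f=w['frame']
print(f[225:312:1,276].sum(1).tolist())
print(onz(w,[[230,238],[322,238]],.003).round(4).tolist(),onz(w,[[223,267],[330,267],[276,291]],.037).round(4).tolist())
P=proj(w,[[.5895,.145,.003],[.5895,.145,.037],[.5895,.135,.037]]);print(P)
```

```text
[132, 140, 139, 139, 136, 142, 137, 141, 145, 142, 139, 140, 156, 228, 291, 281, 277, 283, 284, 285, 280, 283, 275, 284, 287, 278, 291, 297, 294, 296, 292, 284, 287, 281, 292, 286, 279, 285, 283, 275, 256, 268, 274, 330, 430, 422, 443, 434, 433, 432, 404, 440, 440, 415, 450, 452, 461, 464, 471, 461, 477, 474, 481, 470, 477, 386, 376, 373, 382, 382, 391, 384, 383, 375, 373, 376, 389, 385, 364, 292, 134, 139, 135, 133, 132, 133, 137]
[[0.5636, 0.1448, 0.003], [0.6155, 0.1465, 0.003]] [[0.5653, 0.1457, 0.037], [0.6139, 0.1473, 0.037], [0.5898, 0.1338, 0.037]]
[[275.90358494 239.05055612]
 [276.23330338 269.95983854]
 [275.48825883 288.85182967]]
```

Request:
drive_tool([
  [0,0,0.3,0,0.4],
  [0,0,0.3,0,0.4],
  [0,0,0.2,0,0.4],
  [0,0,0.1,0,0.4],
  [0,0,0.08,0,0.4],
  [0,0,0,0,0.4],
  [0,0,0,0,0.4],
  [0,0,0,0,0.4],
])

```text
time: 12.35
eef_pos: [0.5902, 0.1244, 0.0126]
tcp_rot: [0.493, 0.508, -0.49, 0.509]
contact_force: [0.3, 3.6, 6.7]
opening: 0.577
```

Request:
drive_tool([
  [0,0,0,0,0.65],
  [0,0,0,0,0.8],
  [0,0,0,0,1],
  [0,0,0,0,1],
  [-1,0,0,0,1],
  [-4,0,0,0,1],
  [-5,0,0,0,1],
  [-5,0,0,0,1],
  [-3,0,0,0,1],
  [0,0,0,0,1],
])

```text
time: 13.35
eef_pos: [0.5921, 0.1246, 0.1983]
tcp_rot: [0.495, 0.505, -0.488, 0.512]
contact_force: [0.4, -0.1, -0.3]
opening: 0.999
```

Run:
```python
from wedge import *
goto([.592,.0,.20],91.7)
w=cam('wrist'); save(w,'w7.png')
print(proj(w,[[.59,.0789,.055],[.5899,.1134,.037]]).round(0))
```

```text
t 13.35 tcp [0.5921 0.1246 0.1983] jawyaw 1.9 xaxis [ 0.013  0.    -1.   ] open 0.999 q6 0.01 F [ 0.4 -0.1 -0.3]
turn -89.78 shift before turn cm [-0.17 -0.43 12.45] after turn [ -0.17 -12.45  -0.38]
[[271. 236.]
 [272. 200.]]
```

View pics/w7.png

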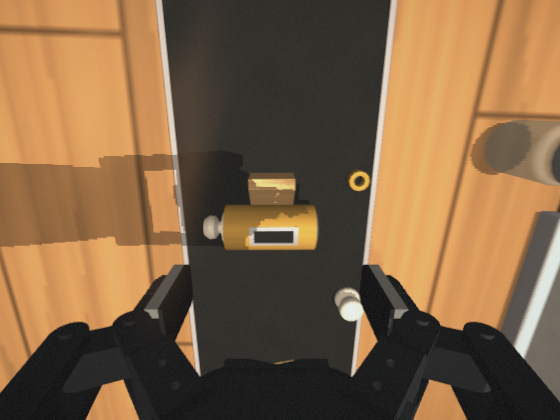

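The left wedge sits against the barrel at px (248–296, 172–205), and the port at (275,237) is where an upright port should project. The nut and cap are undisturbed. Next is the right wedge.

Request:
drive_tool([
  [0,0.14,4.36,0,1],
  [0,0.14,4.36,0,1],
  [0,0.14,4.36,0,1],
  [0,0.14,4.36,0,1],
  [0,0.14,4.36,0,1],
  [0,0.14,4.36,0,1],
  [0,0.14,4.36,0,1],
  [0,0,0,-7.05,1],
  [0,0,0,-7.05,1],
  [0,0,0,0,1],
])

```text
time: 14.4
eef_pos: [0.6072, -0.1804, 0.1879]
tcp_rot: [0.426, 0.566, -0.426, 0.563]
contact_force: [0.7, 0.2, 0.5]
opening: 0.997
```

Run:
```python
from wedge import *
goto([.612,-.18,.006],16)
w=cam('wrist'); save(w,'w8.png')
P=proj(w,[[.59,-.148,.02],[.63,-.138,.02],[.645,-.188,.037],[.593,-.202,.037]]); print(P.round(0).tolist())
u,v=P.min(0).astype(int)-22; a,b=P.max(0).astype(int)+22; b=min(b,262)
wedges(w,{'right':(u,a,v,b)})
```

```text
t 14.4 tcp [ 0.6072 -0.1804  0.1879] jawyaw 15.9 xaxis [-0.004  0.002 -1.   ] open 0.997 q6 -0.73 F [0.7 0.2 0.5]
turn -0.06 shift before turn cm [18.19  0.53  0.14] after turn [18.19  0.53  0.14]
[[269.0, 156.0], [308.0, 157.0], [309.0, 209.0], [258.0, 208.0]]
right box [ 259  156   49   48 2179] poly [[262, 156], [306, 158], [304, 203], [259, 202]]
    [262 156] [ 0.5825 -0.153 ] [ 0.5828 -0.1478]
    [306 158] [ 0.6302 -0.1416] [ 0.6255 -0.1377]
    [304 203] [ 0.6439 -0.1922] [ 0.6378 -0.183 ]
    [259 202] [ 0.5931 -0.2055] [ 0.5923 -0.1949]
```

View pics/w8.png

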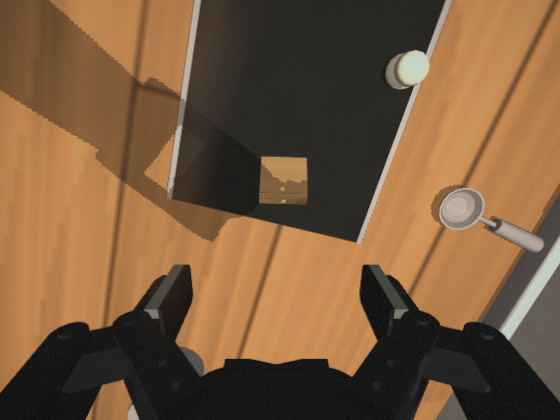

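The wedge is at px (259–307, 156–203), square to the jaws within 2° and 49 mm across. I'll descend and grip it.

Request:
drive_tool([
  [3.8,0.64,-0.1,1.9,1],
  [3.8,0,0,0,1],
  [3.8,0,0,0,1],
  [3.6,0,0,0,1],
  [2.1,0,0,0,1],
  [0.7,0,0,0,1],
  [0,0,0,0,0.5],
  [0,0,0,0,0.4],
  [0,0,0,0,0.4],
  [0,0,0,0,0.4],
], force=25)

```text
time: 15.45
eef_pos: [0.6157, -0.1782, 0.0145]
tcp_rot: [0.435, 0.556, -0.435, 0.559]
contact_force: [-0.5, 0.3, 1.1]
opening: 0.58
```

Run:
```python
from port import *
from wedge import *
goto([.5923,.035,.012],1.9)
st=readout.get_state(); y=np.array([-np.sin(np.radians(14)),np.cos(np.radians(14))]); print('own y of tcp', (st['eef_pos'][:2]-[.6107,-.1681])@y)
```

```text
t 15.45 tcp [ 0.6157 -0.1782  0.0145] jawyaw 14.1 xaxis [ 0.004 -0.002 -1.   ] open 0.58 q6 -0.69 F [-0.5  0.3  1.1]
turn 12.18 shift before turn cm [  0.2    2.92 -21.25] after turn [  0.2   -1.63 -21.39]
own y of tcp -0.011024656502074771
```

Request:
drive_tool([
  [0,0,0,6.1,0.4],
  [0,0,0,6.1,0.4],
  [0,-0.2,-1,0,0.4],
  [0,-0.2,-2,0,0.4],
  [0,-0.2,-2,0,0.4],
  [0,-0.2,-2,0,0.4],
  [0,-0.2,-2,0,0.4],
  [0,-0.2,-2,0,0.4],
  [0,-0.2,-2,0,0.4],
  [0,-0.2,-2,0,0.4],
])

```text
time: 16.45
eef_pos: [0.5946, -0.0271, 0.0145]
tcp_rot: [0.491, 0.507, -0.49, 0.511]
contact_force: [1.4, -3.8, 5.9]
opening: 0.579
```

Request:
drive_tool([
  [0,0,-2,0,0.4],
  [0,0,-1.6,0,0.4],
  [0,0,-1,0,0.4],
  [0,0,-0.6,0,0.4],
  [0,0,0,0,0.4],
  [0,0,0,0,0.4],
  [0,0,0,0,0.4],
])

```text
time: 17.15
eef_pos: [0.5925, 0.0258, 0.0144]
tcp_rot: [0.492, 0.508, -0.49, 0.509]
contact_force: [0.8, 1.2, 8.3]
opening: 0.583
```

Run:
```python
from h import *
goto([.592,.0334,.012],1.9)
w=cam('wrist'); save(w,'w9.png'); f=w['frame']
print(f[150:330:3,276].sum(1).tolist())
print(proj(w,[[.59,.0789-.026,.029],[.59,.0789,.055],[.5925,.034-.022+.044,.003]]).round(1).tolist())
```

```text
t 17.15 tcp [0.5925 0.0258 0.0144] jawyaw 2.1 xaxis [ 0.003  0.001 -1.   ] open 0.583 q6 -0.17 F [0.8 1.2 8.3]
turn 0.15 shift before turn cm [ 0.24 -0.03 -0.76] after turn [ 0.24 -0.03 -0.76]
[514, 521, 523, 528, 538, 699, 695, 697, 691, 169, 166, 168, 173, 166, 167, 177, 164, 157, 160, 154, 156, 639, 430, 418, 342, 329, 314, 296, 312, 377, 378, 372, 380, 380, 384, 380, 387, 388, 392, 393, 395, 388, 384, 386, 385, 383, 364, 399, 385, 383, 366, 350, 323, 312, 162, 162, 160, 165, 159, 169]
[[272.8, 229.7], [274.7, 190.5], [277.8, 206.6]]
```

View pics/w9.png

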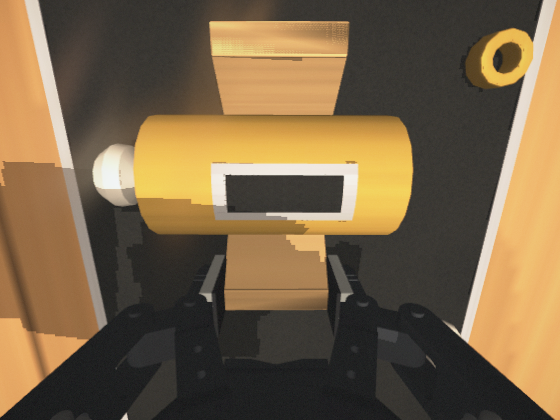

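The mill is port-up between the wedges: the left one is behind it (210–348, 20–115), the right one is held in front, and the port rim spans v 163–220. I'll measure the mill again before closing the last few mm.

```bash
cat > chk.py <<'E'
from h import *
def chk(cols=(180,195,375,390),pc=(240,260,300,330)):
    w=cam('wrist'); hsv=cv2.cvtColor(w['frame'],cv2.COLOR_RGB2HSV); e=np.array(w['eye']); E=[]
    for u in cols:
        k=np.where((hsv[90:290,u,1]>110)&(hsv[90:290,u,2]>60))[0]+90; E+=[[u,k[0]-.5],[u,k[-1]+.5]]
    A=rays(w,E)
    def res(p):
        ax=np.array([1,p[1],0]);ax/=np.linalg.norm(ax);q=np.cross(A,ax)
        return np.abs((q@(np.array([.59,p[0],.029])-e))/np.linalg.norm(q,axis=1))-.026
    r=least_squares(res,[.079,.03],loss='soft_l1',f_scale=.0005);p=r.x
    print('mill y@.59',p[0].round(4),'yaw',np.degrees(p[1]).round(2),'res',np.abs(r.fun).max().round(5),E)
    for u in pc:
        s=np.where(hsv[120:232,u,1]<80)[0]+120
        h=cylhit(w,[[u,s.min()-.5],[u,s.max()+.5]],np.array([.59,p[0],.029]),[1,p[1],0]); print(u,s.min(),s.max(),h.round(3).tolist(),'port',h[:,1].mean().round(1))
    return w,p
if __name__=='__main__': chk()
E
python3 chk.py
```

```text
mill y@.59 0.0789 yaw 1.78 res 0.00499 [[180, np.float64(113.5)], [180, np.float64(234.5)], [195, np.float64(100.5)], [195, np.float64(234.5)], [375, np.float64(114.5)], [375, np.float64(234.5)], [390, np.float64(115.5)], [390, np.float64(233.5)]]
240 163 219 [[-0.012, 21.865], [-0.013, -28.331]] port -3.2
260 164 219 [[-0.005, 21.144], [-0.006, -28.241]] port -3.5
300 164 219 [[0.009, 21.283], [0.01, -28.063]] port -3.4
330 164 219 [[0.02, 21.391], [0.021, -27.931]] port -3.3
```

Request:
drive_tool([
  [0,0,-0.2,0,0.4],
  [0,0,-0.2,0,0.4],
  [0,0,-0.2,0,0.4],
  [0,0,-0.1,0,0.4],
  [0,0,-0.1,0,0.4],
  [0,0,0,0,0.4],
  [0,0,0,0,0.4],
  [0,0,0,0,0.4],
])

```text
time: 18.05
eef_pos: [0.5924, 0.0323, 0.0144]
tcp_rot: [0.491, 0.508, -0.49, 0.51]
contact_force: [0.0, -3.4, 6.8]
opening: 0.583
```

Run:
```python
from h import *
from chk import chk
goto([.592,.0334,.012],1.9)
w,p=chk()
f=w['frame']; print('col276 below',list(zip(range(225,325,3),f[225:325:3,276].sum(1).tolist())))
print('col278 above',list(zip(range(0,130,3),f[0:130:3,278].sum(1).tolist())))
```

```text
t 18.05 tcp [0.5924 0.0323 0.0144] jawyaw 2.1 xaxis [ 0.003 -0.001 -1.   ] open 0.583 q6 -0.15 F [ 0.  -3.4  6.8]
turn 0.2 shift before turn cm [ 0.24 -0.04 -0.11] after turn [ 0.24 -0.04 -0.11]
mill y@.59 0.0789 yaw 1.67 res 0.00491 [[180, np.float64(129.5)], [180, np.float64(248.5)], [195, np.float64(117.5)], [195, np.float64(248.5)], [375, np.float64(131.5)], [375, np.float64(248.5)], [390, np.float64(132.5)], [390, np.float64(246.5)]]
240 182 231 [[-0.013, 21.477], [-0.013, -22.96]] port -0.7
260 182 231 [[-0.005, 21.583], [-0.006, -22.819]] port -0.6
300 182 231 [[0.009, 21.798], [0.01, -22.544]] port -0.4
330 182 231 [[0.02, 21.962], [0.021, -22.34]] port -0.2
col276 below [(225, 116), (228, 161), (231, 429), (234, 432), (237, 341), (240, 338), (243, 313), (246, 294), (249, 379), (252, 384), (255, 383), (258, 391), (261, 392), (264, 390), (267, 393), (270, 391), (273, 396), (276, 397), (279, 389), (282, 390), (285, 386), (288, 360), (291, 409), (294, 403), (297, 408), (300, 415), (303, 424), (306, 430), (309, 405), (312, 167), (315, 165), (318, 162), (321, 174), (324, 169)]
col278 above [(0, 173), (3, 175), (6, 173), (9, 168), (12, 181), (15, 171), (18, 173), (21, 173), (24, 168), (27, 174), (30, 170), (33, 172), (36, 154), (39, 174), (42, 562), (45, 623), (48, 623), (51, 615), (54, 613), (57, 636), (60, 634), (63, 636), (66, 623), (69, 633), (72, 603), (75, 555), (78, 349), (81, 494), (84, 483), (87, 470), (90, 485), (93, 489), (96, 482), (99, 476), (102, 491), (105, 501), (108, 499), (111, 484), (114, 487), (117, 478), (120, 497), (123, 487), (126, 480), (129, 477)]
```

Run:
```python
from h import *
w=cam('wrist')
a=onz(w,[[276,311.5],[276,288.5],[278,41],[278,77]],.037); print(a.round(4).tolist())
print('right centre y est',a[0,1]+.022,a[1,1]+.012,'left',a[2,1]-.022,a[3,1]-.012)
```

```text
[[0.5928, 0.0198, 0.037], [0.5923, 0.0329, 0.037], [0.5892, 0.1367, 0.037], [0.5897, 0.1248, 0.037]]
right centre y est 0.04184419691390997 0.04486574409178229 left 0.11471210127966977 0.11275055716677253
```

The right wedge is about 35.6 mm from the axis and the left one about 34.8 mm. I'll nudge the right one another 2 mm, then release and retreat.

Request:
drive_tool([
  [0,0,-0.1,0,0.4],
  [0,0,-0.1,0,0.4],
  [0,0,0,0,0.4],
  [0,0,0,0,0.4],
  [0,0,0,0,0.65],
  [0,0,0,0,0.8],
  [0,0,0,0,1],
  [0,0,0,0,1],
  [-1,0,0,0,1],
  [-3,0,0,0,1],
])

```text
time: 19.15
eef_pos: [0.5883, 0.0341, 0.0497]
tcp_rot: [0.49, 0.51, -0.493, 0.506]
contact_force: [0.6, 0.2, -0.5]
opening: 1.001
```

Request:
drive_tool([
  [-5,0,0,0,1],
  [-4,0,0,0,1],
  [-4,0,2,0,1],
  [-1,0,4,0,1],
  [0,0,0,0,1],
  [0,0,0,0,1],
])

```text
time: 19.75
eef_pos: [0.5932, -0.0267, 0.193]
tcp_rot: [0.492, 0.508, -0.492, 0.508]
contact_force: [0.0, 0.1, -0.6]
opening: 1.002
```

Run:
```python
from h import *
st=readout.get_state(); print(st['time'],st['eef_pos'])
w=cam('wrist'); save(w,'w10.png'); f=w['frame']; hsv=cv2.cvtColor(f,cv2.COLOR_RGB2HSV)
print(proj(w,[[.59,.079,.055],[.592,.0225,.037],[.592,.0325,.037],[.589,.126,.037],[.589,.136,.037],[.545,.079,.029],[.637,.08,.029]]).round(1).tolist())
m=((hsv[:,:,2]>95)).astype(np.uint8); c=int(proj(w,[[.59,.079,.055]])[0,0])
for u in (c-14,c,c+14): print(u,[int(x) for x in f[80:262,u].sum(1)//10])
```

```text
19.75 [ 0.59317305 -0.02674962  0.19297039]
[[275.9, 80.3], [276.1, 143.6], [276.5, 133.3], [276.5, 25.0], [276.8, 12.0], [229.2, 81.4], [324.6, 83.6]]
261 [13, 13, 13, 14, 12, 14, 14, 13, 13, 13, 20, 48, 54, 54, 54, 49, 41, 42, 41, 41, 39, 37, 38, 36, 34, 33, 31, 30, 28, 25, 22, 24, 33, 45, 45, 45, 45, 46, 45, 46, 47, 47, 47, 47, 47, 47, 46, 47, 46, 47, 46, 43, 52, 55, 56, 57, 54, 56, 53, 55, 55, 55, 54, 42, 14, 13, 13, 13, 13, 13, 14, 13, 13, 14, 14, 14, 13, 14, 14, 14, 14, 14, 14, 14, 13, 13, 14, 13, 14, 13, 13, 14, 13, 13, 14, 13, 14, 13, 14, 14, 13, 11, 10, 9, 10, 10, 12, 13, 9, 8, 9, 10, 9, 10, 10, 11, 10, 10, 10, 8, 10, 9, 10, 10, 10, 10, 9, 10, 8, 10, 13, 14, 14, 14, 14, 13, 14, 13, 15, 14, 13, 13, 13, 14, 14, 14, 14, 15, 14, 14, 13, 13, 14, 13, 13, 14, 13, 14, 13, 13, 14, 13, 13, 13, 14, 14, 14, 14, 14, 13, 13, 13, 14, 14, 14, 14, 13, 14, 14, 14, 14, 13]
275 [13, 14, 14, 13, 13, 13, 13, 13, 13, 13, 22, 48, 54, 54, 53, 50, 42, 42, 41, 40, 39, 37, 38, 36, 35, 33, 31, 30, 28, 26, 23, 30, 45, 45, 45, 46, 46, 45, 46, 46, 46, 47, 47, 48, 47, 47, 47, 47, 46, 47, 45, 39, 54, 56, 57,
[... 527 characters left out ...]
, 13, 14, 12, 13, 22, 48, 54, 53, 53, 49, 42, 41, 41, 40, 39, 37, 37, 36, 35, 34, 32, 30, 29, 26, 23, 28, 45, 45, 46, 46, 46, 46, 46, 46, 46, 47, 47, 47, 48, 47, 47, 47, 47, 46, 46, 43, 54, 57, 56, 55, 52, 52, 50, 47, 45, 36, 34, 29, 14, 14, 14, 13, 13, 13, 14, 14, 13, 14, 13, 13, 13, 14, 13, 14, 14, 13, 14, 14, 14, 13, 13, 14, 13, 14, 14, 13, 14, 14, 14, 14, 13, 14, 14, 14, 13, 13, 14, 12, 10, 10, 8, 11, 10, 10, 10, 10, 10, 10, 10, 10, 9, 9, 10, 10, 10, 9, 10, 9, 10, 10, 12, 12, 13, 14, 13, 14, 14, 14, 13, 14, 15, 15, 14, 14, 14, 14, 13, 14, 14, 14, 14, 13, 15, 14, 14, 13, 14, 14, 14, 14, 15, 14, 14, 14, 13, 14, 13, 14, 14, 13, 13, 13, 14, 13, 14, 13, 13, 14, 13, 14, 14, 14, 13, 13, 14, 13]
```

Both wedges need to be in view at once, so I'll move back over the mill for a final measurement.

Request:
drive_tool([
  [0,0,-3,0,1],
  [0,0,-3,0,1],
  [0,0,-3,0,1],
  [0,0,0,0,1],
  [0,0,0,0,1],
])

```text
time: 20.3
eef_pos: [0.5893, 0.0651, 0.191]
tcp_rot: [0.49, 0.51, -0.492, 0.508]
contact_force: [0.2, 1.2, -0.3]
opening: 0.999
```

Run:
```python
from h import *
w=cam('wrist'); f=w['frame']; hsv=cv2.cvtColor(f,cv2.COLOR_RGB2HSV)
def runs(u,ch,th,lo,hi):
    b=(ch[lo:hi,u]>th).astype(int); d=np.flatnonzero(np.diff(b)); return [int(x)+lo+1 for x in d]
S=f.sum(2)
c=proj(w,[[.59,.079,.055],[.592,.0225,.037],[.589,.136,.037]]); print(c.round(1).tolist())
mid=np.array([.591,.079,.029]); v0=int(c[0,1])
# wedges: outer back top edges
for du in (-18,-9,0,9,18):
    for nm,(k,s,off) in {'left':(2,-1,-.022),'right':(1,1,.022)}.items():
        u=int(c[k,0])+du; vv=int(c[k,1]); seg=S[vv-14:vv+15,u].astype(int); j=np.argmax(np.abs(np.diff(seg))*((np.abs(np.diff(seg))>60))); v=vv-14+j+.5
        q=onz(w,[[u,v]],.037)[0]; print(nm,u,v,q[:2].round(4),'centre y',round(q[1]+off,4))
E=[]
for x in (.553,.558,.624,.63):
    u=int(proj(w,[[x,.079,.05]])[0,0]); k=np.where((hsv[v0-45:v0+45,u,1]>110)&(hsv[v0-45:v0+45,u,2]>60))[0]+v0-45; E+=[[u,k[0]-.5],[u,k[-1]+.5]]
A=rays(w,E);e=np.array(w['eye'])
def res(p):
    ax=np.array([1,p[1],0]);ax/=np.linalg.norm(ax);q=np.cross(A,ax)
    return np.abs((q@(np.array([.59,p[0],.029])-e))/np.linalg.norm(q,axis=1))-.026
r=least_squares(res,[.079,.03],loss='soft_l1',f_scale=.0005);p=r.x; print('mill',p.round(4),r.fun.round(4))
for x in (.585,.595,.605):
    u=int(proj(w,[[x,.079,.055]])[0,0]); s=np.where(hsv[v0-18:v0+19,u,1]<80)[0]+v0-18
    h=cylhit(w,[[u,s.min()-.5],[u,s.max()+.5]],np.array([.59,p[0],.029]),[1,p[1],0]); print(u,s.min(),s.max(),h.round(2).tolist(),h[:,1].mean().round(1))
```

```text
[[277.4, 182.9], [277.3, 229.6], [278.6, 121.1]]
left 260 120.5 [0.571  0.1359] centre y 0.1139
right 259 229.5 [0.5721 0.0219] centre y 0.0439
left 269 120.5 [0.5797 0.1362] centre y 0.1142
right 268 229.5 [0.5819 0.0223] centre y 0.0443
left 278 120.5 [0.5884 0.1365] centre y 0.1145
right 277 229.5 [0.5917 0.0226] centre y 0.0446
left 287 120.5 [0.5971 0.1369] centre y 0.1149
right 286 229.5 [0.6015 0.023 ] centre y 0.045
left 296 120.5 [0.6059 0.1372] centre y 0.1152
right 295 229.5 [0.6113 0.0233] centre y 0.0453
mill [0.0786 0.0295] [-0.0004 -0.0003 -0.0003 -0.0004  0.0001  0.0002  0.0002  0.0001]
272 174 194 [[-0.01, 20.75], [-0.01, -28.15]] -3.7
282 174 194 [[0.0, 20.89], [0.0, -27.94]] -3.5
292 174 194 [[0.01, 21.04], [0.01, -27.74]] -3.3
```

The port is 3.5° off vertical. The right wedge is 34.0 mm from the axis, but the left one measures about 35.9 mm against the 37.8 mm limit. There is plenty of time, so I'll re-grip the left wedge and snug it up by about 2 mm.

Request:
drive_tool([
  [0,0.14,-3,0,1],
  [0,0,-2.95,0,1],
  [3.8,0,0,0,1],
  [3.8,0,0,0,1],
  [3.8,0,0,0,1],
  [3.5,0,0,0,1],
  [2.0,0,0,0,1],
  [0.75,0,0,0,1],
  [0,0,0,0,1],
  [0,0,0,0,1],
])

```text
time: 21.35
eef_pos: [0.5909, 0.1229, 0.0171]
tcp_rot: [0.492, 0.508, -0.491, 0.509]
contact_force: [-0.1, -0.2, 0.3]
opening: 1.0
```

Request:
drive_tool([
  [0,0,0,0,0.6],
  [0,0,0,0,0.4],
  [0,0,0,0,0.4],
  [0,0,0,0,0.4],
  [0,0,0.08,0,0.4],
  [0,0,0.08,0,0.4],
  [0,0,0.08,0,0.4],
  [0,0,0,0,0.4],
  [0,0,0,0,0.4],
  [0,0,0,0,0.4],
], force=25)

```text
time: 22.35
eef_pos: [0.5909, 0.1217, 0.0173]
tcp_rot: [0.493, 0.508, -0.491, 0.508]
contact_force: [0.5, 2.6, 5.9]
opening: 0.577
```

Request:
drive_tool([
  [0,0,0,0,0.65],
  [0,0,0,0,0.8],
  [0,0,0,0,1],
  [0,0,0,0,1],
  [-1,0,0,0,1],
  [-4,0,0,0,1],
  [-5,0,0,0,1],
  [-5,0,0,0,1],
  [-2.7,0,3,0,1],
  [0,0,2.9,0,1],
])

```text
time: 23.35
eef_pos: [0.5951, 0.0616, 0.2007]
tcp_rot: [0.494, 0.505, -0.488, 0.512]
contact_force: [0.4, 0.1, -0.0]
opening: 0.998
```

Run:
```python
from h import *
st=readout.get_state(); print(st['time'],st['eef_pos'])
w=cam('wrist'); w=cam('wrist'); save(w,'wf.png'); f=w['frame']; hsv=cv2.cvtColor(f,cv2.COLOR_RGB2HSV); S=f.sum(2).astype(int)
c=proj(w,[[.59,.079,.055],[.592,.0225,.037],[.589,.135,.037]]); v0=int(c[0,1])
for du in (-18,0,18):
    for nm,(k,off) in {'left':(2,-.022),'right':(1,.022)}.items():
        u=int(c[k,0])+du; vv=int(c[k,1]); seg=S[vv-14:vv+15,u]; v=vv-14+np.argmax(np.abs(np.diff(seg)))+.5
        q=onz(w,[[u,v]],.037)[0]; print(nm,u,v,q[:2].round(4),'centre y',round(q[1]+off,4))
E=[]
for x in (.553,.558,.624,.63):
    u=int(proj(w,[[x,.079,.05]])[0,0]); k=np.where((hsv[v0-45:v0+45,u,1]>110)&(hsv[v0-45:v0+45,u,2]>60))[0]+v0-45; E+=[[u,k[0]-.5],[u,k[-1]+.5]]
A=rays(w,E);e=np.array(w['eye'])
def res(p):
    ax=np.array([1,p[1],0]);ax/=np.linalg.norm(ax);q=np.cross(A,ax)
    return np.abs((q@(np.array([.59,p[0],.029])-e))/np.linalg.norm(q,axis=1))-.026
r=least_squares(res,[.079,.03],loss='soft_l1',f_scale=.0005);p=r.x; print('mill',p.round(4))
for x in (.585,.605):
    u=int(proj(w,[[x,.079,.055]])[0,0]); s=np.where(hsv[v0-18:v0+19,u,1]<80)[0]+v0-18
    h=cylhit(w,[[u,s.min()-.5],[u,s.max()+.5]],np.array([.59,p[0],.029]),[1,p[1],0]); print(u,s.min(),s.max(),h.round(2).tolist(),h[:,1].mean().round(1))
```

```text
23.35 [0.59512689 0.06161094 0.20074241]
left 253 112.5 [0.5704 0.1348] centre y 0.1128
right 253 219.5 [0.5712 0.0226] centre y 0.0446
left 271 112.5 [0.588  0.1353] centre y 0.1133
right 271 219.5 [0.591  0.0231] centre y 0.0451
left 289 112.5 [0.6057 0.1359] centre y 0.1139
right 289 219.5 [0.6109 0.0237] centre y 0.0457
mill [0.0797 0.0305]
266 163 183 [[-0.01, 20.93], [-0.01, -27.76]] -3.4
286 163 183 [[0.01, 20.94], [0.01, -27.79]] -3.4
```

```bash
python3 -c "
from plant import sign_off
print(sign_off())"
```

```text
the job is handed in; nothing more can be done
None
```

I rolled the mill about 57 mm to the left between loosely caged fingers, without lifting it. It came to rest with the port up and the fingers and wedges clear of it. I then slid in the left wedge, then the right one, and re-snugged the left by about 1 mm. The job was handed in at about 23.5 s of the 67 s allowed.

What the last checks with the wrist camera showed, just before I handed it in:

| Check | Measured | Limit |
|---|---|---|
| Port off vertical | about 3.4° | 14° |
| Mill axis to left wedge | about 33.6 mm | 28 to 37.8 mm |
| Mill axis to right wedge | about 34.6 mm | 28 to 37.8 mm |
| Wedges square to the barrel | same image row all along each back edge, so within a degree or two | 9.5° |
| Wedge middles to barrel middle, along it | within a few mm | 30 mm |

- **Disagreement:** before the last nudge, two views put the left wedge at 34.8 mm and 35.9 mm, so these distances are good to about 1 mm. An early rough reading of the port angle in the side view was also about 15° off the wrist-camera one. The wrist reading proved right as the mill rolled.
- **Bystanders:** I did not re-measure these at the end. The nut and cap looked undisturbed in the later wrist pictures. The arm never came near the funnel or canister.
- **Pictures:** I viewed 12, the full allowance, so the last checks were numbers only, with no picture viewed of the final state.

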